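# Lock off the edge sander and hold its belt tensioner back

## Robot

A 6-joint arm with a two-finger parallel gripper is mounted at the origin on the work surface. World frame = base frame: x ahead of the robot, y to its left, z up, the work surface at z = 0. Lengths are in m, angles in rad, forces in N, time in s.
With the tool pointing down it reaches from about 0.3 to 0.825 m from the base axis. Payload 5.4 kg.
Tool frame: the origin (TCP) lies at the very end of the fingers, on their centre line; the grasp point (between the pads) lies 19 mm behind it; z points along the fingers, y is the line along which they close (so a half turn about z gives the same grasp; the last joint's range is limited). The gripper opens to 92 mm and grips with 3 to 60 N. Pads are 20 mm wide; open, the fingers measure 128 mm over their backs; the gripper's body (75 mm by 189 mm) begins 69 mm behind the grasp point.
Start: joints at [-1.532, 0.158, 1.597, -0, 1.386, -0.21], TCP at [0.142, -0.557, 0.215] pointing down, gripper open.
Joint ranges: [-2.91, 2.91], [-0.94, 2.29], [0.18, 2.7], [-1.29, 4.43], [0.17, 2.64], [-3, 3]. Speed limits (rad/s): [2.57, 2.57, 3.14, 3.14, 3.14, 3.14].

## Interface

Orientations are given as a rotation vector (axis times angle).
In Python, from workcell import bot gives the robot as it stands. Calls block until the motion is done:
- bot.goto(position, orientation): joint-space move of the TCP to a pose.
- bot.line_to(position, rot=None, max_speed=0.15): straight line of the TCP; rot=None keeps the orientation; max_speed is the mean speed in m/s.
- bot.set_joints(angles): joint-space move.
- bot.set_gripper(opening, newtons=None): opening from 0.0 (shut) to 1.0 (fully open); newtons is the grip in N (None keeps the last); returns when the fingers have stopped.
- bot.hold(seconds).
- bot.inverse_kinematics(position, orientation): joint angles nearest the present ones, or None.
- bot.read_camera(name): name is "scene" or "top"; returns a dict with "pixels" (480x640x3 uint8, blue, green, red), "fx", "fy", "cx", "cy" (pixels), "R" (3x3) and "t" (3): a world point X has camera coordinates R X + t. Camera axes: x right, y down, z forward; pixel columns grow to the right and rows downward; lengths in m; the calibration is good to about 2 mm. A picture is of the moment at which its call begins. There is no depth.
A pose or a line that the arm cannot do raises bot.MotionError and nothing moves.
- bot.job_done(): hands the job in; it is judged then, once.
Readings, each from a call of its own:
- bot.current_clock(): time.
- bot.current_joints(): joint angles.
- bot.current_joint_vel(): joint speeds.
- bot.current_effort(): joint torques, N m.
- bot.current_ee_pos(): TCP position.
- bot.current_tool_rot(): TCP orientation.
- bot.current_contact_force(): force on the tool from outside, world axes, zero at the start.
- bot.current_ft_torque(): the same for the moment, N m.
- bot.current_opening(): opening from 0.0 (shut) to 1.0 (fully open).
- bot.current_grip_force(): force on a finger pad.
Only numpy, scipy, OpenCV 4.12 (cv2) and the standard library are available. Lean on these libraries where they do the work, as an engineer would, in place of code of your own. Each camera call takes 0.05 s, during which the arm holds its last target. There are 200 camera calls.

## Task

The sander is ready for a new belt. First lock it off: take the spring clamp off the wooden rail, clip it well down over the upright steel lip of the sander's switch cover to pin it shut, and let go of it. Then push the tensioner arm by its wooden handle back against its spring until the ratchet pawl has clicked past its tooth, and finish still holding it there with the gripper, a little beyond the click so that your grip and not the pawl carries the spring, but not jammed against the end of its travel; leave the other things on the bench alone.

Things in the scene. Friction and masses are not known exactly. Their poses are not given: they have to be found in the camera images.
- clamp: Spring clamp, dark steel with rubber pads, 100 g, jaws down and handles up, clipped on the rail's edge at the start (edge 20 mm below the origin). Origin: middle of its spring barrel; z up, y across the jaws (the squeezing direction), x along the edge. Handles reach 41 mm above the origin, 22 mm wide (x). Seat it on the lip the same way, origin 6 to 27 mm above the lip's edge.
- jaw_a: Its +y half, pivot at 8 mm from the clamp's origin. On a 10 mm edge the two handles form a V, 50 mm over the outer faces at the top, 34 mm at 15 mm above the origin; squeezed to the stop (about 12 N near the tops) they stand parallel, 23 mm over the faces, and the gap between the jaw pads goes from 10 to about 30 mm. Let go, it springs shut.
- jaw_b: Its -y half, the mirror image, always turning by the same angle. The jaws reach 36 mm below the clamp's origin; the rubber pads are 24 mm wide (x) and lie 24 to 36 mm below it. The barrel between the jaws reaches 6 mm below the origin.
- rail: Wooden clamp rail, fixed: an upright board 200 mm long (x), 10 mm thick (y), its top edge at 90 mm above the bench, on a foot 70 mm wide. Origin: centre of the underside.
- sander: Bench edge sander without its belt, fixed: grey base 200 mm (x) by 460 mm (y) by 60 mm high, on it the black drive drum (150 mm high), a steel platen (145 mm high), the switch box at the +y end and the tensioner with its idler drum at the -y end. Origin: centre of the base's underside, z up.
- lip (a point): Middle of the top edge of the upright steel lip of the switch cover, on the black switch box, 130 mm above the bench. The lip is 10 mm thick along the sander's x, 70 mm long along its y (35 mm each way) and stands 35 mm clear above the box. Axes as the sander's: the clamp's squeezing direction must lie along this x.
- pivot (a point): Vertical hinge axis of the tensioner arm, 80 mm above the bench, axes as the sander's.
- handle (a point): Centre of the top of the tensioner's upright round wooden handle post, 157 mm above the bench, 22 mm thick, 130 mm from the hinge axis. The arm bar's top is 79 mm above the bench. The idler drum (50 mm thick, 150 mm high) stands on the same arm, 70 mm from the post towards the hinge. Turns with the arm: x points from the post to the hinge axis.
- tensioner (a joint): Arm angle, rad: 0 at rest (post out along the sander's -x from the hinge), growing as it is pushed towards the sander's +y (clockwise from above), 0.65 at the end of travel. Spring: about 4 N at the handle at rest, 12 N pushed back. The pawl climbs the tooth from about 0.08, clicks at about 0.34; let go, the arm would rest on it there. Held beyond the click: 0.38 to 0.62.
- pawl (a joint): Travel of the sprung steel pawl slider behind the hinge, m: 0 when fully dropped, up to about 0.006 while it rides over the tooth, back to 0 after the click.
- glue: Bystander: white glue bottle 60 mm thick, 160 mm high; origin at its underside.
- offcut: Bystander: pale wooden offcut 110 x 60 x 35 mm; origin at its underside.
- wrench: Bystander: steel wrench about 170 mm long, lying flat.
- tin: Bystander: open metal tin 74 mm wide, 100 mm high; origin at its underside.
Mind the look-alikes: they are no part of the job. Of the things like the clamp, leave any that is turquoise; of the rest the larger one is meant.

How it is judged:
On the way, in this order (a step that is already met when the one before it is completed fails the run):
1. the spring clamp sits on the switch-box lip, gripping it with both jaws, and is let go (z of clamp in the frame of lip between 0.006 and 0.027 m and x of clamp in the frame of lip between -0.008 and 0.008 m and y of clamp in the frame of lip between -0.03 and 0.03 m and angle between clamp's own z axis and vertical below 0.4 rad and contact force between the fingers and clamp below 0.1 N and contact force between each of jaw_a, jaw_b and sander above 0.8 N and linear speed of clamp below 0.03 m/s), for 0.3 s.
2. the pawl rides up the ratchet tooth as the arm is pushed (value of joint pawl above 0.004 m and contact force between the fingers and tensioner above 1 N).
3. the arm is beyond the click with the pawl dropped behind its tooth, held by the fingers (value of joint tensioner between 0.38 and 0.62 rad and value of joint pawl below 0.002 m and contact force between the fingers and tensioner above 3 N), for 0.2 s.
At the end, for the whole second after the job is handed in: Clamp clipped on the lip by both jaws (over 0.8 N each), free of the fingers, origin 6 to 27 mm above the lip edge, within 8 mm across, 30 mm along, tilt under 0.4 rad; fingers on the arm with over 3 N hold it still at 0.38 to 0.62 rad, pawl dropped (under 2 mm) (all of step 1 and all of step 3 and velocity of joint tensioner between -0.1 and 0.1 rad/s); the arm keeps its last pose, push and grip.
It fails at once if the glue bottle is pushed more than 4 cm or tipped (distance of glue from where it was at the start of the episode above 0.04 m or angle between glue's own z axis and vertical above 0.5 rad).
It fails at once if the wooden offcut is pushed more than 4 cm (distance of offcut from where it was at the start of the episode above 0.04 m).
It fails at once if the wrench is pushed more than 4 cm (distance of wrench from where it was at the start of the episode above 0.04 m).
It fails at once if the tin is pushed more than 4 cm or tipped (distance of tin from where it was at the start of the episode above 0.04 m or angle between tin's own z axis and vertical above 0.5 rad).
It also fails if it takes over 50 s, if anything falls off the work surface, if the arm or the gripper's body presses on something with over 40 N, if the wrist force passes 120 N, or if a joint passes its speed limit or range.

## Working session

There is one attempt and no reset: what is moved stays moved. The work goes in short steps, each a Python script; the robot and the scene stay as the last script left them, time stands still between calls to the robot, and variables do not carry over. Pictures are saved under pics/ and viewed, at most 10 in all, crops included, and the job is handed in when it is done.

```bash
mkdir -p pics; ls; python3 - <<'E'
from workcell import bot
import cv2,numpy as np,pickle
d={}
for n in("scene","top"):
    c=bot.read_camera(n);d[n]=c;cv2.imwrite(f"pics/{n}0.png",np.array(c["pixels"]))
    R=np.array(c["R"]);t=np.array(c["t"]);print(n,c["fx"],c["cx"],c["cy"],(-R.T@t).round(3),R.round(3).tolist())
pickle.dump(d,open("cams0.pkl","wb"))
print(bot.current_clock(),bot.current_tool_rot(),bot.current_ee_pos())
E
```

```text
pics
scene 541.4110104835624 330.7713124788112 236.5920314760838 [1.291 0.959 0.92 ] [[-0.808, 0.589, -0.002], [0.325, 0.443, -0.836], [-0.491, -0.676, -0.549]]
top 436.622127977918 309.0116440214024 236.47617321528352 [ 0.428 -0.002  1.146] [[0.006, -1.0, 0.015], [-0.993, -0.008, -0.116], [0.116, -0.014, -0.993]]
0.1 [-3.11569322e+00 -3.89642549e-01 -2.40359456e-04] [ 0.14155555 -0.55673835  0.21374893]
```

View pics/scene0.png

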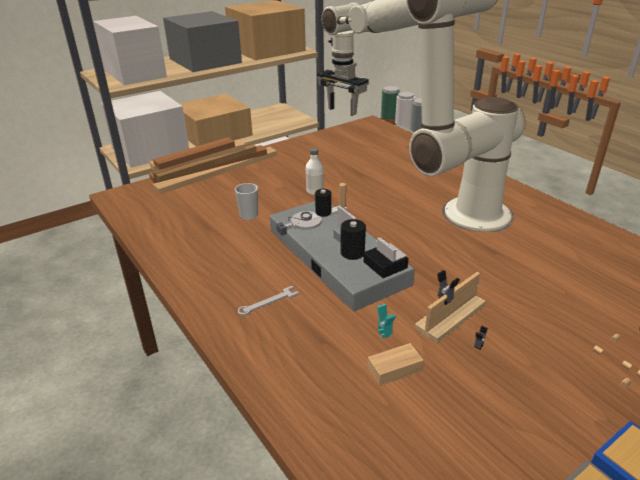

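View pics/top0.png

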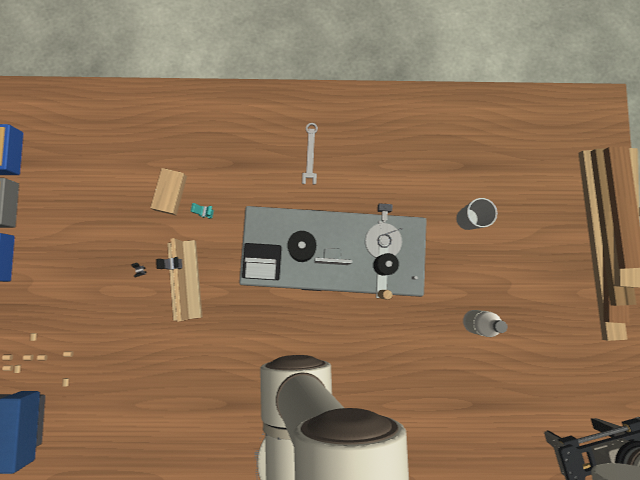

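Clamp candidates: dark one on the rail (top 168,263 / scene 447,288), turquoise one (top 203,211 / scene 385,322), and a small dark one on the bench (top 139,270 / scene 481,338). The one on the rail is meant: it isn't turquoise, it's the larger dark one, and it is clipped on the rail edge. I'll confirm this in an enlarged crop.

```bash
python3 - <<'E'
import cv2,pickle,numpy as np
d=pickle.load(open("cams0.pkl","rb"))
t=np.array(d["top"]["pixels"]);s=np.array(d["scene"]["pixels"])
r=lambda im,x,y,w,h,k:cv2.resize(im[y:y+h,x:x+w],None,fx=k,fy=k,interpolation=cv2.INTER_CUBIC)
a=np.hstack([r(t,120,225,80,60,5),r(t,230,225,80,60,5)])
b=np.hstack([r(s,410,255,80,60,5),r(s,350,225,80,60,5)])
cv2.imwrite("pics/crop1.png",np.vstack([a,b]))
E
```

```text
(no output)
```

View pics/crop1.png

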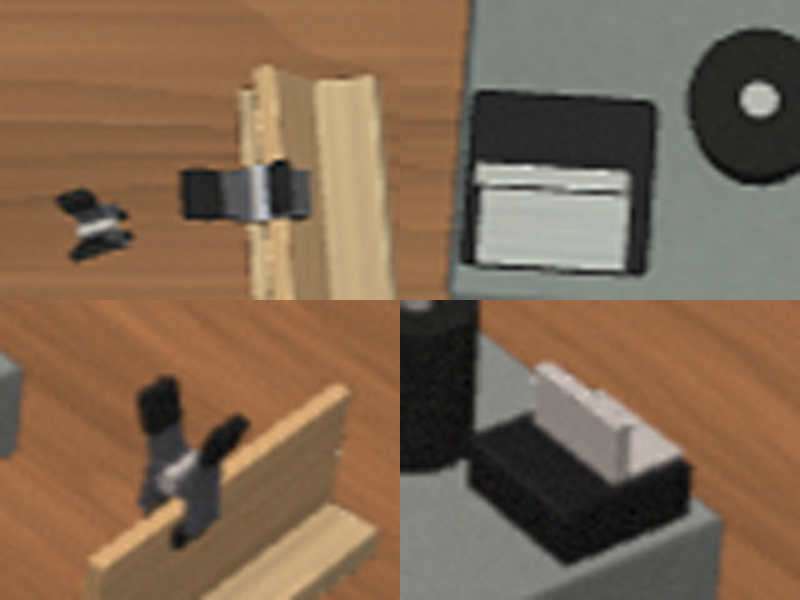

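The crop shows the larger dark clamp on the rail edge, with its barrel at top about (171.6,263.6), and a much smaller one lying beside it. The switch lip's top edge runs from about (245,260) to (276,261) in the top view.

```bash
cat > h.py <<'E'
import numpy as np,cv2
from scipy.spatial.transform import Rotation as Ro
def ray(c,p):
    R=np.array(c["R"]);t=np.array(c["t"])
    d=R.T@np.array([(p[0]-c["cx"])/c["fx"],(p[1]-c["cy"])/c["fy"],1.]);return -R.T@t,d
def onz(c,p,z):
    o,d=ray(c,p);return o+d*(z-o[2])/d[2]
def tri(ca,pa,cb,pb):
    A=[];b=[]
    for c,p in((ca,pa),(cb,pb)):
        o,d=ray(c,p);d/=np.linalg.norm(d);P=np.eye(3)-np.outer(d,d);A.append(P);b.append(P@o)
    return np.linalg.lstsq(np.vstack(A),np.hstack(b),rcond=None)[0]
def proj(c,X):
    q=np.array(c["R"])@X+np.array(c["t"]);return np.array([c["fx"]*q[0]/q[2]+c["cx"],c["fy"]*q[1]/q[2]+c["cy"]])
def down(a): # tool down, tool y axis along world heading a
    y=np.array([np.cos(a),np.sin(a),0]);z=np.array([0,0,-1.]);return Ro.from_matrix(np.c_[np.cross(y,z),y,z]).as_rotvec()
E
python3 - <<'E'
from h import *
import pickle
d=pickle.load(open("cams0.pkl","rb"));T,S=d["top"],d["scene"]
t=np.array(T["pixels"]);hsv=cv2.cvtColor(t,cv2.COLOR_BGR2HSV).astype(int)
def comp(m,win,name):
    x,y,w,h=win;k=np.zeros(m.shape,np.uint8);k[y:y+h,x:x+w]=m[y:y+h,x:x+w]
    n,l,st,ce=cv2.connectedComponentsWithStats(k);i=1+np.argmax(st[1:,4])
    print(name,st[i].tolist(),ce[i].round(1));return ce[i],np.argwhere(l==i)[:,::-1]
H,Sa,V=hsv[...,0],hsv[...,1],hsv[...,2]
# base
m=((Sa<70)&(V>60)|(V<60)).astype(np.uint8);_,p=comp(m,(230,195,210,112),"base")
r=cv2.minAreaRect(p.astype(np.float32));bx=cv2.boxPoints(r)
W=np.array([onz(T,q,.06) for q in bx]);print(bx.round(1).tolist(),W.round(3).tolist())
# post top (wood)
pc,_=comp((Sa>80).astype(np.uint8)&(V>150),(376,286,20,18),"post");print("post",onz(T,pc,.157).round(4))
for q in((384.3,241),(384,239)):print("hinge",onz(T,q,.08).round(4))
dc,_=comp((V<60).astype(np.uint8),(368,250,36,28),"drum");print(onz(T,dc,.15).round(4))
# lip top
print("lip top-edge",[onz(T,q,.13).round(4).tolist() for q in((245.2,258),(245.2,262),(276,259.2),(276,263))])
print("lip scene",[onz(S,(350+(u-400)/5,225+(v-300)/5),.13).round(4).tolist() for u,v in((545,362),(535,370),(617,434),(631,428))])
# clamp
print("barrel",onz(T,(171.6,263.6),.116).round(4),onz(S,(410+180/5,255+170/5),.112).round(4),tri(T,(171.6,263.6),S,(446,289)).round(4))
print("rail top",[onz(T,(120+u/5,225+v/5),.09).round(4).tolist() for u,v in((254,67),(275,72),(257,298),(270,298))])
print("rail scene",[onz(S,(410+u/5,255+(v-300)/5),.09).round(4).tolist() for u,v in((88,562),(103,568),(341,385),(351,390))])
E
```

```text
base [239, 204, 188, 94, 14589] [333.7 250.5]
[[238.60000610351562, 291.70001220703125], [242.1999969482422, 198.3000030517578], [426.8999938964844, 205.39999389648438], [423.29998779296875, 298.79998779296875]] [[0.417, 0.154, 0.06], [0.651, 0.151, 0.06], [0.637, -0.316, 0.06], [0.402, -0.302, 0.06]]
post [383, 290, 12, 9, 66] [387.6 294.3]
post [ 0.4139 -0.1944  0.157 ]
hinge [ 0.5428 -0.2031  0.08  ]
hinge [ 0.5477 -0.2025  0.08  ]
drum [373, 254, 25, 21, 382] [385.  264.2]
[ 0.4818 -0.1909  0.15  ]
lip top-edge [[0.4951, 0.131, 0.13], [0.4858, 0.1308, 0.13], [0.4928, 0.0594, 0.13], [0.484, 0.0593, 0.13]]
lip scene [[0.4829, 0.0644, 0.13], [0.4921, 0.0672, 0.13], [0.4966, 0.1371, 0.13], [0.4872, 0.1373, 0.13]]
barrel [0.4816 0.3048 0.116 ] [0.4807 0.3076 0.112 ] [0.4812 0.3068 0.1116]
rail top [[0.5439, 0.3171, 0.09], [0.5416, 0.3069, 0.09], [0.4328, 0.3109, 0.09], [0.4328, 0.3047, 0.09]]
rail scene [[0.543, 0.3124, 0.09], [0.5404, 0.3195, 0.09], [0.3427, 0.29, 0.09], [0.3418, 0.2958, 0.09]]
```

```bash
python3 - <<'E'
from h import *
import pickle
from workcell import bot
d=pickle.load(open("cams0.pkl","rb"));T=d["top"]
a,b=onz(T,(193.5,240.5),.015),onz(T,(201,319),.015);v=a-b;print("rail yaw",np.arctan2(v[1],v[0]))
yaw=0.1
for h in(np.pi/2+.1,-np.pi/2+.1): print(bot.inverse_kinematics([.481,.307,.25],down(h)))
for h in(-.045,np.pi-.045): print(bot.inverse_kinematics([.4896,.098,.28],down(h)),bot.inverse_kinematics([.4896,.098,.156],down(h)))
for h in(np.pi/2-.045,-np.pi/2-.045): print(bot.inverse_kinematics([.414,-.195,.12],down(h)))
E
```

```text
rail yaw 0.13090928335480623
[ 0.35637416  0.12489232  1.56413636  0.          1.45256398 -1.31442217]
[ 3.56374158e-01  1.24892320e-01  1.56413636e+00 -8.88178420e-16
  1.45256398e+00  1.82717048e+00]
[-4.49476857e-02 -7.87432868e-02  1.71277261e+00 -4.44089210e-16
  1.50756333e+00  5.23143157e-05] [-4.49476857e-02  1.47502780e-02  1.86976441e+00 -4.44089210e-16
  1.25707797e+00  5.23143157e-05]
None None
[-0.70529038 -0.05323468  2.01314182  0.          1.18168552 -2.2310867 ]
[-7.05290378e-01 -5.32346836e-02  2.01314182e+00 -4.44089210e-16
  1.18168552e+00  9.10505949e-01]
```

```bash
python3 - <<'E'
from h import *
from workcell import bot
g=down(np.pi/2+.115)
bot.set_gripper(1.0,40)
p=bot.current_ee_pos();bot.line_to([p[0],p[1],.3])
bot.goto([.481,.307,.26],g)
bot.line_to([.481,.307,.121],max_speed=.1)
bot.set_gripper(0.0,30)
print("open",bot.current_opening()*92,bot.current_grip_force(),bot.current_contact_force(),bot.current_ee_pos())
bot.line_to([.481,.307,.26],max_speed=.12)
bot.goto([.4896,.098,.28],down(-.045))
print("open",bot.current_opening()*92,bot.current_clock())
I=[]
for n,(u,v) in(("top",(250,250)),("scene",(380,205))):
    c=bot.read_camera(n);im=np.array(c["pixels"]);I.append(cv2.resize(im[v-60:v+60,u-50:u+50],None,fx=4,fy=4,interpolation=cv2.INTER_CUBIC))
    print(n,proj(c,np.array([.4896,.098,.28])))
cv2.imwrite("pics/held.png",np.hstack(I))
E
```

```text
open 22.3686435792709 29.99189168214798 [-0.59210611  0.48302063 -1.26019592] [0.48094272 0.30699683 0.12092933]
open 21.7221569459331 9.3917
top [251.97949128 255.7918896 ]
scene [388.64524629 193.28153246]
```

View pics/held.png

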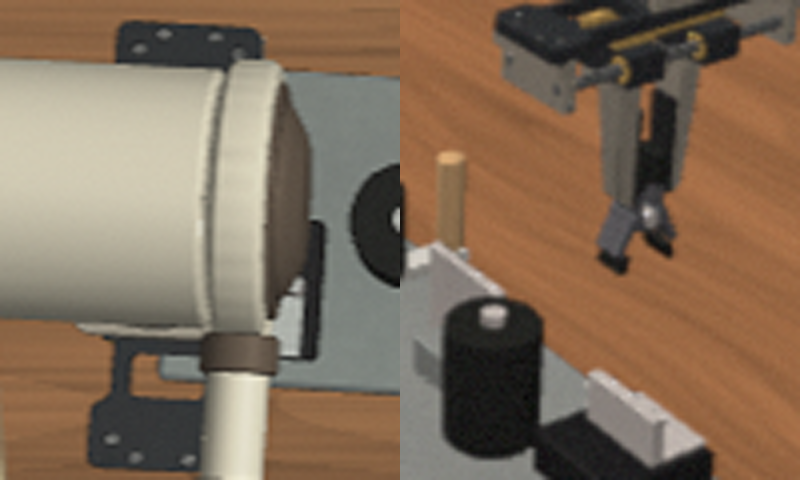

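The scene view shows the clamp held upright with its jaws open. Its barrel is at about scene (392,199), close to the predicted position, so I'm going ahead with placing it.

```bash
python3 - <<'E'
from h import *
from workcell import bot
bot.line_to([.4896,.098,.19],max_speed=.1); print(bot.current_contact_force())
bot.line_to([.4896,.098,.156],max_speed=.04); print(bot.current_contact_force(),bot.current_opening()*92)
bot.set_gripper(0.45);bot.hold(.2); print(bot.current_contact_force(),bot.current_opening()*92)
bot.set_gripper(1.0);bot.hold(.2); print(bot.current_contact_force())
bot.line_to([.4896,.098,.28],max_speed=.12)
bot.goto([.414,-.195,.28],down(-np.pi/2-.045))
bot.hold(.3);print(bot.current_clock(),bot.current_joints())
I=[]
for n,(u,v) in(("top",(262,255)),("scene",(388,250))):
    c=bot.read_camera(n);im=np.array(c["pixels"]);cv2.imwrite(f"pics/{n}1.png",im);I.append(cv2.resize(im[v-50:v+50,u-40:u+40],None,fx=5,fy=5,interpolation=cv2.INTER_CUBIC))
    print(n,proj(c,np.array([.4896,.098,.145])))
cv2.imwrite("pics/placed.png",np.hstack(I))
E
```

```text
[ 0.26794265  0.20342217 -0.62349503]
[ 1.0052242  -0.17334856 -0.36754781] 22.29163853125207
[ 0.38602993  0.40471156 -0.28438836] 41.56424073050156
[-0.05470975 -0.53420169  0.06621942]
15.9083 [-7.03907789e-01 -1.93802223e-01  1.81610751e+00  6.63083935e-05
  1.51924549e+00  9.10350927e-01]
top [258.72682929 260.05526828]
scene [385.70376906 239.15861114]
```

View pics/placed.png

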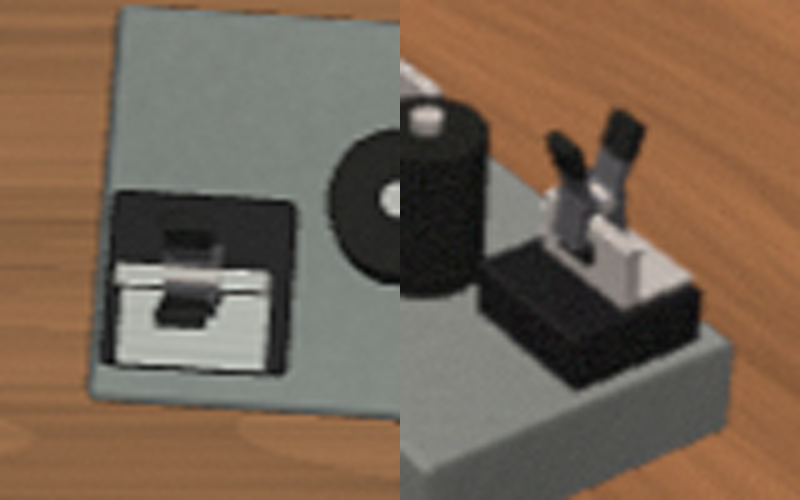

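The clamp sits upright astride the lip, let go, with its barrel at about scene (387,239) against a prediction of (386,239), roughly 15 mm above the edge. Next is the tensioner.

```bash
python3 - <<'E'
from h import *
from workcell import bot
h0=-np.pi/2-.05; H=np.array([.5438,-.2010])
def pose(th,z=.116):
    a=np.pi-.05-th;return [*(H+.13*np.array([np.cos(a),np.sin(a)])),z],down(h0-th)
bot.set_gripper(.7,50)
p,r=pose(0,.2);bot.line_to(p,r,max_speed=.1)
p,r=pose(0);bot.line_to(p,r,max_speed=.1);print(bot.current_contact_force())
bot.set_gripper(0.0,50);print("grip",bot.current_opening()*92,bot.current_contact_force())
for th in np.arange(.05,.501,.05):
    p,r=pose(th);bot.line_to(p,r,max_speed=.05)
    print(round(th,2),np.round(bot.current_contact_force(),1),round(bot.current_opening()*92,1),np.round(np.array(bot.current_ee_pos())-p,4))
bot.hold(.5);print(bot.current_clock(),bot.current_grip_force(),np.round(bot.current_contact_force(),1))
I=[]
for n,(u,v) in(("top",(380,255)),("scene",(340,225))):
    c=bot.read_camera(n);im=np.array(c["pixels"]);I.append(cv2.resize(im[v-60:v+60,u-80:u+80],None,fx=2.5,fy=2.5,interpolation=cv2.INTER_CUBIC))
I.append(cv2.resize(im[200:300,300:460],None,fx=2.5,fy=2.5))
cv2.imwrite("pics/end.png",np.vstack([np.hstack(I[:2]),np.hstack([I[2],np.zeros_like(I[2])])]))
E
```

```text
[ 0.15261448  0.60712993 -0.07285326]
grip 21.301345555744287 [-0.30589151  5.59260076  3.87765051]
0.05 [-0.4 -3.7 -1.5] 21.1 [-0.0001 -0.0004  0.    ]
0.1 [-0.5 -4.4 -0.9] 21.4 [-0.0002 -0.0004 -0.    ]
0.15 [-2.5 -3.7 -1.4] 21.0 [-0.0002 -0.0005  0.    ]
0.2 [-3.  -5.4 -1.1] 21.2 [-0.0003 -0.0006  0.    ]
0.25 [-3.6 -5.   1. ] 20.8 [-0.0004 -0.0006  0.    ]
0.3 [-3.1 -4.5  0.3] 21.2 [-0.0004 -0.0003 -0.    ]
0.35 [-2.7 -2.8  0.3] 21.0 [-0.0004 -0.0002  0.    ]
0.4 [-4.8 -6.6  0.7] 21.5 [-0.0007 -0.0007  0.    ]
0.45 [-5.6 -6.8  1.4] 21.2 [-0.0008 -0.0007 -0.    ]
0.5 [-6.8 -6.4  2.4] 21.4 [-0.0009 -0.0008 -0.    ]
22.5833 50.00907897949219 [-6.1 -6.8  0.6]
```

View pics/end.png

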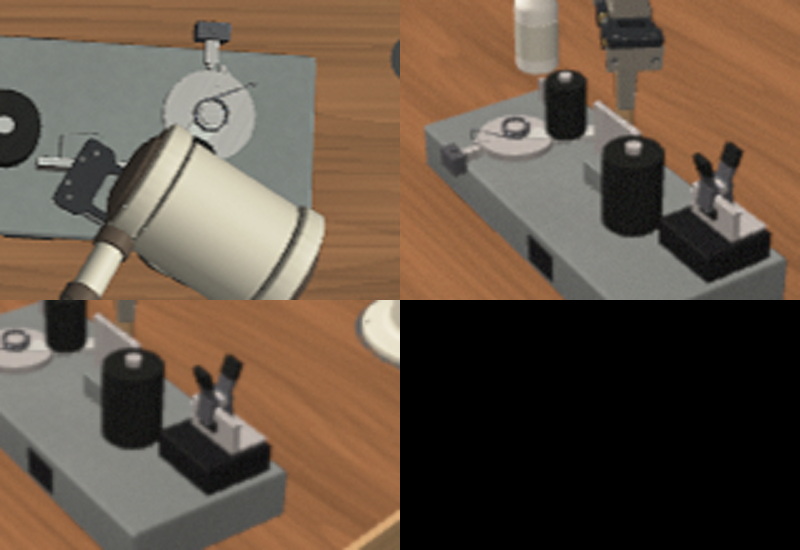

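The force dipped at 0.35 rad, which is the click, and rose to about 9 N of spring load held by the grip at about 0.5 rad. The picture shows the clamp still on the lip and the idler swung in.

```bash
python3 -c "
from workcell import bot
print(bot.job_done())"
```

```text
the job is handed in; nothing more can be done
None
```

The job is handed in: the spring clamp is clipped on the switch-cover lip and let go, and the gripper is holding the tensioner arm at about 0.5 rad, past the click and short of the 0.65 rad stop; the hand-in call gave no verdict.

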